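# Line up filter capacitors by height for an amplifier build

## Task

Stand the four can capacitors upright on the blue strip, each centred on its own white ring, in order of height: the shortest on the ring next to the red end stop, the tallest on the ring farthest from it. Never tip a can over, and leave the solder spool standing where it is.

Things in the scene. Friction and masses are not known exactly. Their poses are not given: they have to be found in the camera images.
- cap_green: Upright can capacitor with green sleeve, 35 mm in diameter, body 45 mm high (shortest and thinnest of the four), with two 4 mm screw terminals on top; loose, at most 0.3 kg. Origin: centre of its underside; z up along the can.
- cap_black: Upright can capacitor with black sleeve, 40 mm in diameter, body 60 mm high (second shortest of the four), with two 4 mm screw terminals on top; loose, at most 0.3 kg. Origin: centre of its underside; z up along the can.
- cap_orange: Upright can capacitor with orange sleeve, 45 mm in diameter, body 76 mm high (second tallest of the four), with two 4 mm screw terminals on top; loose, at most 0.3 kg. Origin: centre of its underside; z up along the can.
- cap_blue: Upright can capacitor with blue sleeve, 50 mm in diameter, body 94 mm high (tallest and thickest of the four), with two 4 mm screw terminals on top; loose, at most 0.3 kg. Origin: centre of its underside; z up along the can.
- mark_a: White ring, 58 mm in diameter with a white centre dot, flat on the blue strip: first from the left as the robot sees it (largest y) of the row of four, 85 mm apart. Origin: ring centre, on the top of the strip (3 mm above the table). x: across the strip, away from the robot; y: along the row to the left; z up. The strip is 70 mm wide (x) and 430 mm long, fixed.
- mark_b: White ring, 58 mm in diameter with a white centre dot, flat on the blue strip: second from the left of the row of four, 85 mm apart. Origin: ring centre, on the top of the strip (3 mm above the table). x: across the strip, away from the robot; y: along the row to the left; z up. The strip is 70 mm wide (x) and 430 mm long, fixed.
- mark_c: White ring, 58 mm in diameter with a white centre dot, flat on the blue strip: third from the left of the row of four, 85 mm apart. Origin: ring centre, on the top of the strip (3 mm above the table). x: across the strip, away from the robot; y: along the row to the left; z up. The strip is 70 mm wide (x) and 430 mm long, fixed.
- mark_d: White ring, 58 mm in diameter with a white centre dot, flat on the blue strip: fourth from the left (smallest y) of the row of four, 85 mm apart. Origin: ring centre, on the top of the strip (3 mm above the table). x: across the strip, away from the robot; y: along the row to the left; z up. The strip is 70 mm wide (x) and 430 mm long, fixed.
- stop_red: Red end stop, 60 x 20 x 25 mm high, fixed on the strip at one end of the row, 62.5 mm beyond the centre of the last ring there; which end differs from start to start. A like grey stop (not listed) stands at the other end. Origin: centre of its underside, on the strip's top; axes as those of the rings.
- solder_spool: Solder spool with red ends standing among the capacitors, 40 mm in diameter, 45 mm high, loose; to be left where it is. Origin: centre of its underside.
Things that resemble listed ones, but are neither listed nor needed, are in the scene too. Leave any pink or turquoise look-alike of the cap_blue alone.

How it is judged:
By the outcome, as a careful person would: the job done as asked, in the order asked, and still so for the second after the job is handed in, with the robot touching nothing.
It also fails if it takes over 109 s, if anything falls off the work surface, if the arm or the gripper's body presses on something with over 40 N, if the wrist force passes 120 N, or if a joint passes its speed limit or range.

## Robot

A 6-joint arm with a two-finger parallel gripper is mounted at the origin on the work surface. World frame = base frame: x ahead of the robot, y to its left, z up, the work surface at z = 0. Lengths are in m, angles in rad, forces in N, time in s.
With the tool pointing down it reaches from about 0.35 to 1 m from the base axis. Payload 7.1 kg.
Tool frame: the origin (TCP) lies between the finger pads; the fingertips stand 22 mm ahead of it and the grasp point (between the pads) lies 3 mm ahead of it; z points along the fingers, y is the line along which they close (so a half turn about z gives the same grasp; the last joint's range is limited). The gripper opens to 85 mm and grips with 20 to 120 N. Pads are 22 mm wide; open, the fingers measure 114 mm over their backs; the gripper's body (76 mm by 85 mm) begins 54 mm behind the grasp point. The pads swing forward as they close: fully open they stand 13 mm farther back than shut.
Start: joints at [1.145, 0.423, 1.63, -0, 1.089, -0.019], TCP at [0.247, 0.574, 0.23] pointing down, gripper open.
Joint ranges: [-3, 3], [-0.9, 2.11], [0.09, 2.58], [-1.31, 4.45], [0.11, 2.69], [-2.54, 2.54]. Speed limits (rad/s): [2.39, 2.39, 3.01, 3.14, 3.14, 3.14].

## Interface

Orientations are given as a rotation vector (axis times angle).
In Python, from rig import manip gives the robot as it stands. The module is installed in compiled form; this text tells all that it offers. Calls block until the motion is done:
- manip.move_to(position, orientation): joint-space move of the TCP to a pose.
- manip.servo_line(position, orientation=None, rate=0.15): straight line of the TCP; orientation=None keeps the orientation; rate is the mean speed in m/s.
- manip.set_joints(angles): joint-space move.
- manip.command_gripper(opening, f_grip=None): finger opening in m; f_grip is the grip in N (None keeps the last); returns when the fingers have stopped.
- manip.hold(seconds).
- manip.solve_ik(position, orientation): joint angles nearest the present ones, or None.
- manip.camera(name): name is "scene" or "top"; returns a dict with "image" (384x512x3 uint8, red, green, blue), "fx", "fy", "cx", "cy" (pixels), "cam_to_world" (4x4, takes a point from camera to world coordinates). Camera axes: x right, y down, z forward; pixel columns grow to the right and rows downward; lengths in m; the calibration is good to about 2 mm. A picture is of the moment at which its call begins. There is no depth.
A pose or a line that the arm cannot do raises manip.IKError and nothing moves.
- manip.sign_off(): hands the job in; it is judged then, once.
Readings, each from a call of its own:
- manip.get_time(): time.
- manip.get_joint_positions(): joint angles.
- manip.get_joint_vel(): joint speeds.
- manip.get_tau(): joint torques, N m.
- manip.get_position(): TCP position.
- manip.get_ee_rot(): TCP orientation.
- manip.get_contact_force(): force on the tool from outside, world axes, zero at the start.
- manip.get_torque(): the same for the moment, N m.
- manip.get_width(): finger opening in m.
- manip.get_grip_force(): force on a finger pad.
Only numpy, scipy, OpenCV 4.12 (cv2) and the standard library are available. Lean on these libraries where they do the work, as an engineer would, in place of code of your own. Each camera call takes 0.05 s, during which the arm holds its last target. There are 200 camera calls.

## Working session

There is one attempt and no reset: what is moved stays moved. The work goes in short steps, each a Python script; the robot and the scene stay as the last script left them, time stands still between calls to the robot, and variables do not carry over. Pictures are saved under pics/ and viewed, at most 14 in all, crops included, and the job is handed in when it is done.

```bash
mkdir -p pics; python3 - <<'E'
from rig import manip
import cv2,numpy as np
for n in("top","scene"):
    c=manip.camera(n);im=c["image"][:,:,::-1]
    cv2.imwrite(f"pics/{n}0.png",cv2.resize(im,(768,576),interpolation=cv2.INTER_CUBIC))
    np.save(f"{n}0.npy",im)
    print(n,c["fx"],c["fy"],c["cx"],c["cy"],np.round(c["cam_to_world"],4).tolist())
print(manip.get_ee_rot(),manip.get_time())
E
```

```text
top 378.59491325124657 378.59491325124657 258.8575548926505 192.53288833023785 [[-0.0145, -0.9868, 0.1611, 0.3829], [-0.9998, 0.016, 0.0082, -0.0017], [-0.0107, -0.161, -0.9869, 0.8101], [0.0, 0.0, 0.0, 1.0]]
scene 499.74763806613646 499.74763806613646 252.13814918894784 193.9136081820862 [[0.1595, 0.7127, -0.6831, 1.2148], [0.9872, -0.1199, 0.1054, -0.1059], [-0.0068, -0.6912, -0.7226, 0.7961], [0.0, 0.0, 0.0, 1.0]]
[-6.34538070e-01 -3.07651767e+00  2.15481395e-03] 0.1
```

View pics/top0.png

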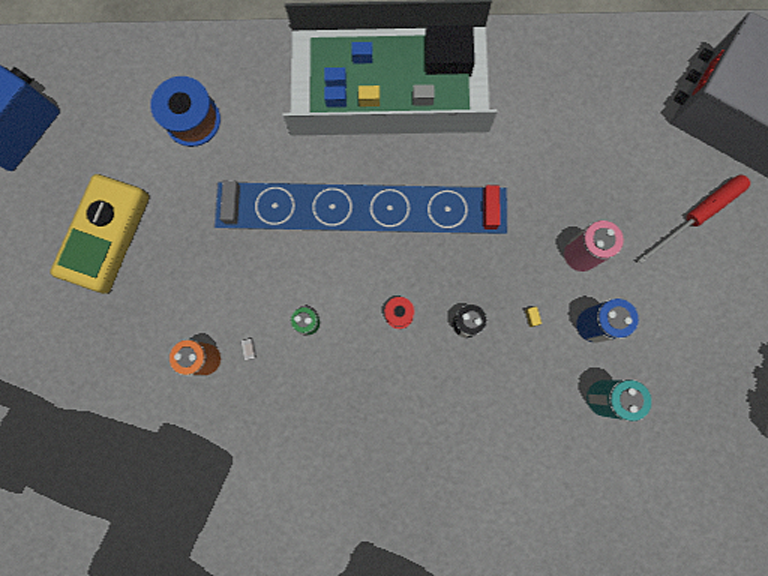

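View pics/scene0.png

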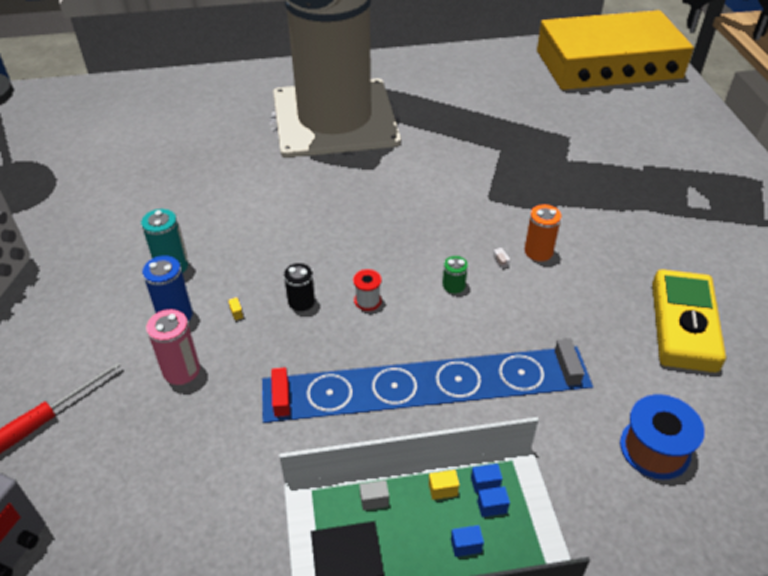

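```bash
cat > h.py <<'E'
import numpy as np,cv2
from rig import manip
D=dict(green=(.035,.045),black=(.04,.06),orange=(.045,.076),blue=(.05,.094),spool=(.04,.045))
def unproj(c,U,z):   # U in 1.5x-enlarged picture
    u=(np.array(U)+.5)/1.5-.5; T=c["cam_to_world"]
    d=T[:3,:3]@[(u[0]-c["cx"])/c["fx"],(u[1]-c["cy"])/c["fy"],1]
    return (T[:3,3]+d*(z-T[2,3])/d[2])[:2]
def proj(c,P):
    T=c["cam_to_world"];q=(np.atleast_2d(P)-T[:3,3])@T[:3,:3]
    return q[:,:2]/q[:,2:]*[c["fx"],c["fy"]]+[c["cx"],c["cy"]]
def circle(x,y,z,r):
    a=np.linspace(0,2*np.pi,60);return np.c_[x+r*np.cos(a),y+r*np.sin(a),0*a+z]
def overlay(c,circs,k=5):
    im=cv2.resize(np.ascontiguousarray(c["image"][:,:,::-1]),None,fx=k,fy=k,interpolation=cv2.INTER_CUBIC)
    for q in circs:
        p=(proj(c,circle(*q))+.5)*k-.5
        cv2.polylines(im,[np.round(p).astype(int)],True,(255,0,255) if q[2]<.02 else (0,255,255),1)
    return im
E
python3 - <<'E'
from h import *
c=manip.camera("top");s=manip.camera("scene")
px=dict(orange=(187,357),green=(304.5,320),black=(470.5,320),blue=(619,318),spool=(399,311))
pos={n:unproj(c,p,D[n][1]) for n,p in px.items()}
m=[unproj(c,p,.003) for p in((275,206),(332,207),(390,208),(448,209))]
print(pos,m)
ci=[]
for n,p in pos.items():
    d,h=D[n];ci+=[(*p,h,d/2),(*p,0,d/2)]
ci+=[(*p,.003,.029) for p in m]
A=overlay(c,ci,4)
T=np.vstack([A[445:635,500:1300],A[740:1010,400:1200]]);cv2.imwrite("pics/t1.png",T)
T=np.hstack([A[740:940,1150:1350],A[740:940,1480:1760]]);cv2.imwrite("pics/t2.png",T)
B=overlay(s,ci,4)
T=np.vstack([B[500:830,720:1520],B[600:870,320:1120]]);cv2.imwrite("pics/s1.png",T)
E
```

```text
{'orange': array([0.41814768, 0.26560805]), 'green': array([0.46712819, 0.11918532]), 'black': array([ 0.46203968, -0.10340555]), 'blue': array([ 0.45806557, -0.28595991]), 'spool': array([ 0.47738782, -0.00907473])} [array([0.64176503, 0.17109759]), array([0.63872677, 0.08672856]), array([0.63567081, 0.00112258]), array([ 0.63262356, -0.08423959])]
```

View pics/t1.png

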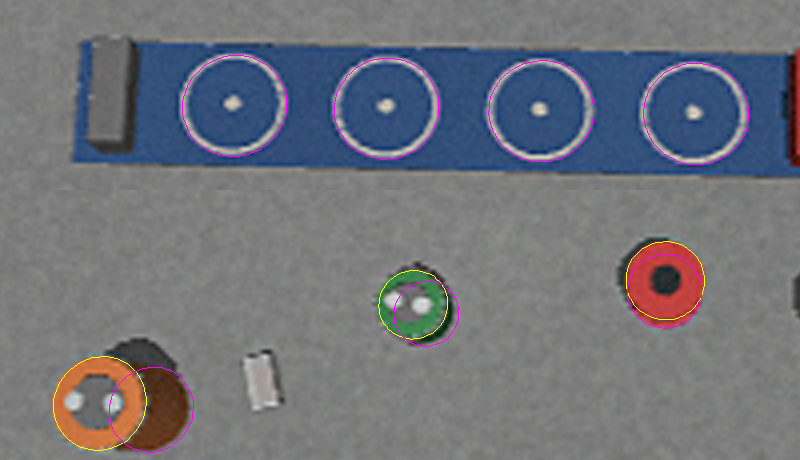

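View pics/t2.png

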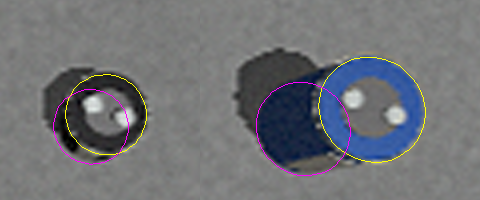

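View pics/s1.png

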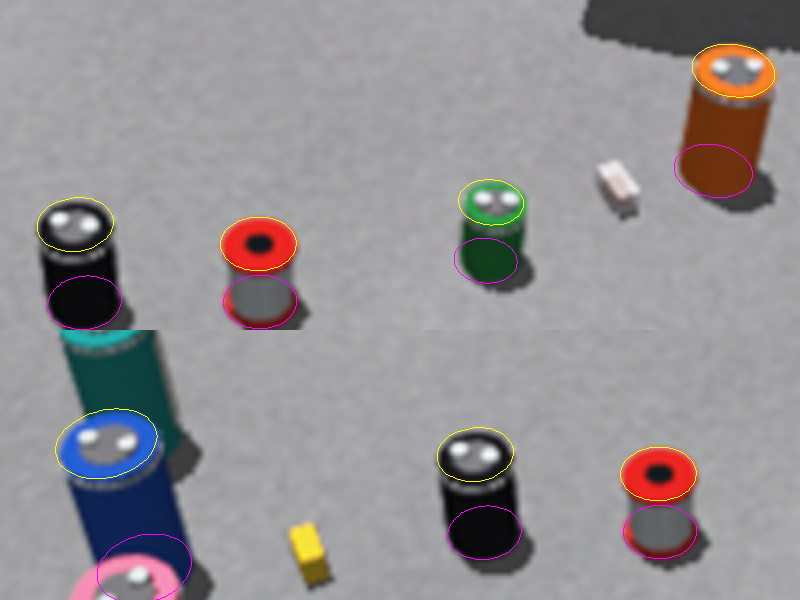

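The overlays fit the four cans, the spool and the rings to about 0.5 px in both views, with the red stop on the right. So green goes to d, black to c, orange to b and blue to a. Next I refine the ring positions from their centre dots and move green.

```bash
cat >> h.py <<'E'
from scipy.spatial.transform import Rotation as Ro
CAN=dict(orange=(.4181,.2656),green=(.4671,.1192),black=(.4620,-.1034),blue=(.4581,-.2860))
GZ=dict(green=.027,black=.035,orange=.045,blue=.056)
def ori(p,y):           # tool down, closing along y (world xy); take the half turn that suits joint 6
    y=np.array([*y,0.])/np.hypot(*y);z=np.array([0,0,-1.]);best=None
    for s in(1,-1):
        r=Ro.from_matrix(np.c_[np.cross(s*y,z),s*y,z]).as_rotvec()
        q=manip.solve_ik(p,r)
        if q is not None and(best is None or abs(q[5])<best[0]):best=(abs(q[5]),r)
    return best[1]
def pick(n,y,xy=None,lift=.115):
    xy=CAN[n] if xy is None else xy;p=np.array([*xy,GZ[n]+.003]);up=p+[0,0,lift]
    r=ori(up,y);manip.move_to(up,r);manip.servo_line(p,rate=.15)
    manip.command_gripper(D[n][0]-.01,f_grip=40);print(n,"width",manip.get_width(),"F",manip.get_grip_force())
    manip.servo_line(up,rate=.15)
def place(n,xy,y,lift=.115):
    p=np.array([*xy,GZ[n]+.003+.0035]);up=p+[0,0,lift]
    r=ori(up,y);manip.move_to(up,r);manip.servo_line(p+[0,0,.012],rate=.15);manip.servo_line(p,rate=.03)
    manip.command_gripper(min(.085,D[n][0]+.03));manip.servo_line(up,rate=.2)
    print(n,"done",manip.get_time())
E
cat > rings.py <<'E'
from h import *
est=[(.6418,.1711),(.6387,.0867),(.6357,.0011),(.6326,-.0842)];R=[]
for n in("top","scene"):
    c=manip.camera(n);g=c["image"].min(2).astype(float);o=[]
    for e in est:
        u=proj(c,[*e,.003])[0]
        for _ in range(4):
            Y,X=np.mgrid[0:384,0:512];w=np.clip(g-80,0,None)*(np.hypot(X-u[0],Y-u[1])<5);u=np.array([(w*X).sum(),(w*Y).sum()])/w.sum()
        o.append(unproj(c,(u+.5)*1.5-.5,.003))
    print(n,np.round(o,4).tolist());R.append(o)
m=np.mean(R,0);k=np.array([1.5,.5,-.5,-1.5]);s=(k[:,None]*m).sum(0)/5;s*=.085/np.hypot(*s)
F=m.mean(0)+k[:,None]*s;print(np.round(F,4).tolist());np.save("rings.npy",F)
E
python3 rings.py; python3 - <<'E'
from h import *
R=np.load("rings.npy");s=R[0]-R[3];ax=(s[1],-s[0])
pick("green",(1,0));place("green",R[3],ax)
A=overlay(manip.camera("top"),[(*R[3],.048,.0175),(*R[3],.003,.0175)],4);B=overlay(manip.camera("scene"),[(*R[3],.048,.0175),(*R[3],.003,.0175)],4)
u=lambda c:(proj(manip.camera(c),[*R[3],.02])[0]*4).astype(int)
a,b=u("top"),u("scene")
cv2.imwrite("pics/g.png",np.hstack([A[a[1]-200:a[1]+200,a[0]-200:a[0]+200],B[b[1]-200:b[1]+200,b[0]-200:b[0]+200]]))
E
```

```text
top [[0.6432, 0.1722], [0.6401, 0.087], [0.6367, 0.002], [0.6332, -0.0832]]
scene [[0.6421, 0.1726], [0.6391, 0.0876], [0.6359, 0.0028], [0.6328, -0.0821]]
[[0.6427, 0.1723], [0.6395, 0.0873], [0.6363, 0.0024], [0.6331, -0.0826]]
green width 0.03298000882295996 F 38.991780281066895
green done 8.0667
```

View pics/g.png

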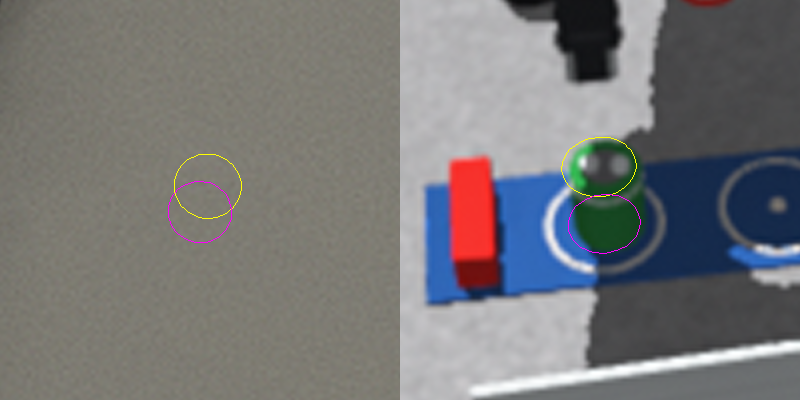

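Green stands on ring d, but it sits about 3 mm toward +y, the axis the jaws did not close on. I'll centre it with a pinch along the row. The other cans get pinched along both axes at pickup.

```bash
cat >> h.py <<'E'
def pinch(n,xy,y,z0,op,lift=.115):
    p=np.array([*xy,GZ[n]+.003+z0]);up=p+[0,0,lift]
    manip.command_gripper(op);manip.move_to(up,ori(up,y));manip.servo_line(p,rate=.15)
    manip.command_gripper(D[n][0]-.01,f_grip=20);manip.command_gripper(op);manip.servo_line(up,rate=.2)
def pick2(n,y1,y2,lift=.115):
    p=np.array([*CAN[n],GZ[n]+.003]);up=p+[0,0,lift]
    manip.command_gripper(.085);manip.move_to(up,ori(up,y1));manip.servo_line(p,rate=.15)
    manip.command_gripper(D[n][0]-.01,f_grip=20);manip.command_gripper(.085)
    manip.move_to(p,ori(p,y2))
    manip.command_gripper(D[n][0]-.01,f_grip=40);print(n,"width",manip.get_width(),"F",manip.get_grip_force())
    manip.servo_line(up,rate=.15)
def check(f,items):   # items: (name, xy)
    ci=[q for n,xy in items for q in((*xy,D[n][1]+.003,D[n][0]/2),(*xy,.003,D[n][0]/2))]
    out=[]
    for cam in("top","scene"):
        c=manip.camera(cam);A=overlay(c,ci,4);u=(proj(c,[.638,.045,.03])[0]*4).astype(int)
        out.append(A[u[1]-180:u[1]+110,u[0]-400:u[0]+400])
    cv2.imwrite(f,np.vstack(out))
E
python3 - <<'E'
from h import *
R=np.load("rings.npy");s=R[0]-R[3];ax=(s[1],-s[0])
pinch("green",R[3],s,.0035,.06)
pick2("black",(0,1),(1,0));place("black",R[2],ax)
manip.move_to([.45,-.1,.25],ori([.45,-.1,.25],(1,0)))
p=[.35,.35,.25];manip.move_to(p,ori(p,(1,0)))
check("pics/gb.png",[("green",R[3]),("black",R[2])]);print(manip.get_time())
E
```

```text
black width 0.03893228392289719 F 39.67531621456146
black done 21.425
24.1333
```

View pics/gb.png

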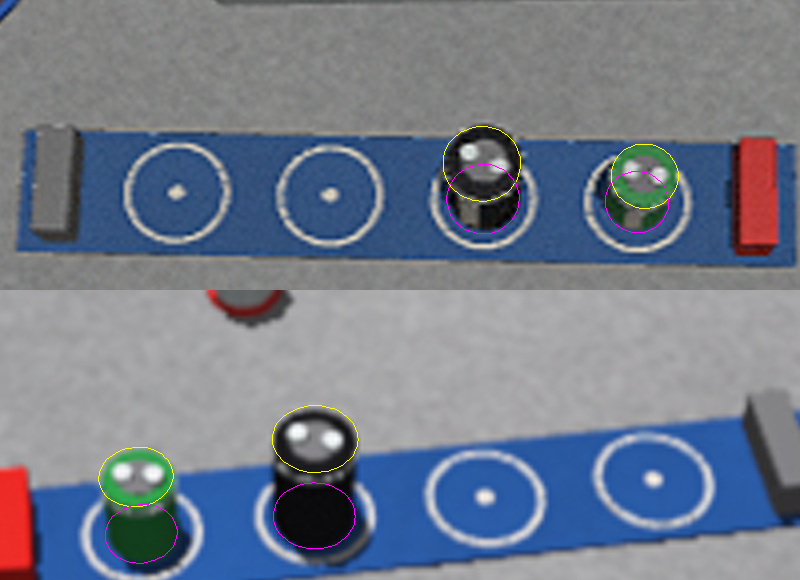

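Green and black are both centred to about 1 mm. Next are orange and blue.

```bash
python3 - <<'E'
from h import *
R=np.load("rings.npy");s=R[0]-R[3];ax=(s[1],-s[0])
pick2("orange",(0,1),(1,0));place("orange",R[1],ax)
p=[.5,0,.27];manip.move_to(p,ori(p,(1,0)))
pick2("blue",(0,1),(1,0),lift=.15);place("blue",R[0],ax,lift=.15)
p=[.35,.35,.27];manip.move_to(p,ori(p,(1,0)))
check("pics/all.png",[(n,R[i]) for i,n in enumerate(("blue","orange","black","green"))]);print(manip.get_time())
cv2.imwrite("pics/top9.png",manip.camera("top")["image"][:,:,::-1])
E
```

```text
orange width 0.043646188490183424 F 40.36600112915039
orange done 34.25
blue width 0.04905954971207399 F 41.11038565635681
blue done 46.175
47.5833
```

View pics/all.png

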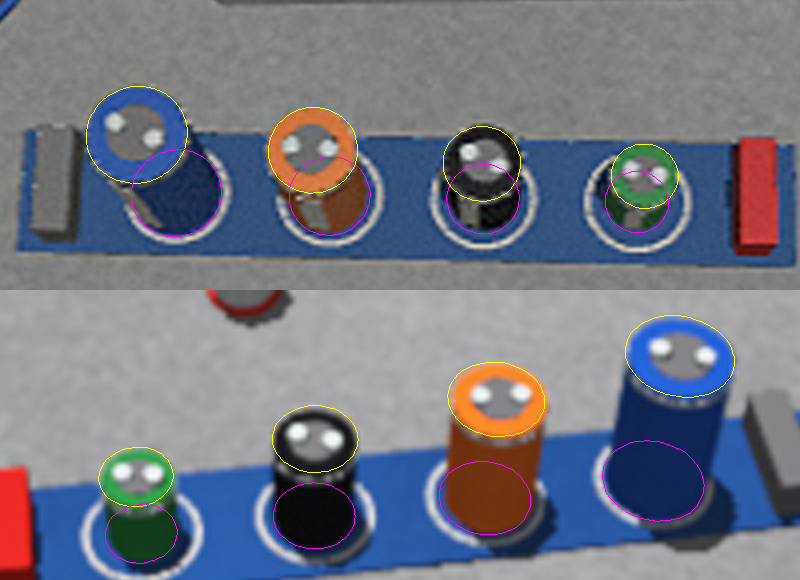

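View pics/top9.png

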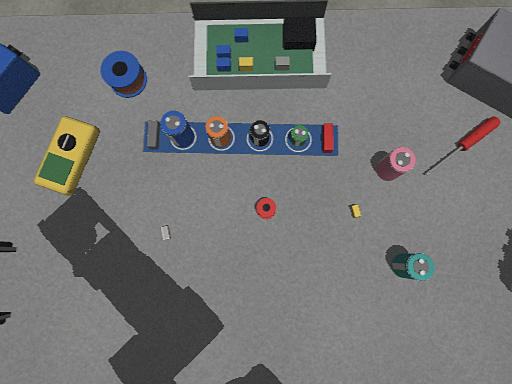

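All four cans stand upright and centred on their rings in the right order. The spool at (265,208) and both look-alikes have not moved, and the arm is clear.

```bash
python3 -c "
from rig import manip
print(manip.sign_off())"
```

```text
the job is handed in; nothing more can be done
None
```

The job is handed in: green, black, orange and blue stand upright on rings d, c, b and a, running from the red stop outward and each centred to about 1 mm by the camera overlays, the spool and look-alikes were left where they stood, and it took about 48 s of the 109 s.

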